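# Ease the lid of a dowel dispenser

### The arm

A 6-joint arm with a two-finger parallel gripper is mounted at the origin on a cart in front of the work surface, level with it; the furniture and walls round the work are solid. World frame = base frame: x ahead of the robot, y to its left, z up, the work surface at z = 0. Lengths are in m, angles in rad, forces in N, time in s.
With the tool pointing down it reaches from about 0.4 to 0.925 m from the base axis. Payload 3.4 kg.
Tool frame: the origin (TCP) lies between the finger pads; the fingertips stand 14 mm ahead of it and the grasp point (between the pads) lies 5 mm behind it; z points along the fingers, y is the line along which they close (so a half turn about z gives the same grasp; the last joint's range is limited). The gripper opens to 85 mm and grips with 20 to 120 N. Pads are 22 mm wide; open, the fingers measure 114 mm over their backs; the gripper's body (76 mm by 85 mm) begins 54 mm behind the grasp point. The pads swing forward as they close: fully open they stand 13 mm farther back than shut.
Start: joints at [1.079, 0.307, 1.506, -0, 1.328, -0.073], TCP at [0.233, 0.526, 0.245] pointing down, gripper open.
Joint ranges: [-3.12, 3.12], [-1.05, 2.28], [0.14, 2.33], [-1.42, 4.57], [0.1, 2.73], [-2.68, 2.68]. Speed limits (rad/s): [2.57, 2.57, 3.14, 3.14, 3.14, 3.14].

### API

Orientations are given as a unit quaternion [x, y, z, w].
In Python, from workcell import manip gives the robot as it stands.
- The arm moves only by the tool move_arm, never from a script. Its argument "deltas" is a list of rows, each an object with "hand": the opening, from 0 (shut) to 1 (fully open); "delta_pos": the shift along the tool's x, y, z in m, a list of three; "spin": the turn about the tool's z in degrees. A call has exactly 10 rows; each row is the pose to reach, as a shift and turn from the pose commanded when the call began, along the tool's axes at that moment; what a row does not reach only later rows make up. A row lasts 1/8 s, in which the tool goes at most 62.5 mm and 10.7 degrees, less where a joint would pass 70% of its speed; a pose out of reach is approached as far as the arm can. A call with a gripper value outside its range is refused whole. The fingers move at their own pace and stop on an object; the grip force is fixed at half the most. Time passes only in rows, so rows that repeat a pose let the fingers close, or fill a call up. It gives the time, the measured TCP pose, the force, the opening and the grip force at its end, in the units of the state.
- manip.get_state(): the state, without advancing time (a new reading comes with each control period).
- manip.get_image(name): name is "scene" or "top"; returns (picture, depth): 420x560x3 uint8, red, green, blue; 420x560 float32, m along the optical axis (not along the pixel's ray), 0 where there is no reading.
- manip.get_calibration(name): a dict with "camera_matrix" (3x3 intrinsics, pixels), "eye" and "attitude" of the camera in the world. Camera axes: x right, y up, looking along -z (the intrinsics and any distortion apply to the point x, -y, -z); pixel columns grow to the right and rows downward; lengths in m; the calibration is good to about 2 mm. A picture is of the moment at which its call begins. get_calibration takes no time and is no camera call.
- manip.close_job(): hands the job in; it is judged then, once.
The state is a dict: "t": time; "qpos": joint angles; "joint_velocities": joint speeds; "joint_torque": joint torques, N m; "eef_pos": TCP position; "ee_rot": TCP orientation; "wrist_force": force on the tool from outside, world axes, zero at the start; "torque": the same for the moment, N m; "finger_gap": finger opening in m; "gripper_force": force on a finger pad.
Only numpy, scipy, OpenCV 4.12 (cv2) and the standard library are available. Lean on these libraries where they do the work, as an engineer would, in place of code of your own. Each camera call takes 0.05 s, during which the arm holds its last target. There are 200 camera calls.

### The job

Press the red pad of the dowel dispenser's lever all the way down with the fingertips, so that the linked metal lid lifts, and keep it down until all three dark dowels have rolled out into the tray in front. Then let the lever rise slowly under the fingertips, over about two seconds or more, so that the lid closes fully without slamming. Do not grasp or lift anything: touch neither the lid nor the dowels by hand, and leave the tape roll, sanding block and wooden bar where they are.

Things in the scene. Friction and masses are not known exactly. Their poses are not given: they have to be found in the camera images.
- dispenser: plywood dowel dispenser fixed to the bench, 240 x 176 x 128 mm high. Origin on the bench top under it; x to its rear, y to the lever's side, z up. Chute, open above, floor falling to the front: x -20 to 80 mm, |y| under 41 mm with walls, up to z 128 mm. Tray in front, on the robot's side: inside x -132 to -20 mm, |y| under 33 mm, walls up to z 46 mm
- lever (a joint): turn of the sprung lever and of the lid, fixed on one axle: 0 = lid shut, lever up; 0.8 = stop, lid fully lifted, lever down. Pressing the pad down makes it grow. A spring always drives it back to 0 (about 3.5 N at the pad at 0, 5.5 N at 0.8); let go, it snaps shut. Dowels start to pass at about 0.4
- pad_top (a point): middle of the top face of the lever's red pad (36 x 36 x 6 mm), 100 mm to the dispenser's +y side; moves with the lever on an arc about the axle. Lid shut: 43.7 mm above and 90.5 mm behind (dispenser +x) the axle, face leaning 0.35 rad (rear edge higher). At the stop: 33.6 mm below and 94.4 mm behind, leaning 0.45 rad the other way. Clear room above for a gripper
- axle (a point): point on the lever's and lid's axle in line with the pad (100 mm to the +y side of the dispenser's middle), 112 mm above the bench. The axle is parallel to the dispenser's y axis
- lid: aluminium lid 63 mm wide, 54 mm high, 5 mm thick that hangs from the axle in front of the chute's mouth; origin on the axle at the middle of the mouth. It swings out to the front and up as the lever goes down
- dowel_1: dark wooden dowel, 18 mm in diameter, 60 mm long, number 1 from the lid in the chute's row of three; origin at its centre, its y axis along its length. It rolls out by itself when the lid is up
- dowel_2: dark wooden dowel, 18 mm in diameter, 60 mm long, number 2 from the lid in the chute's row of three; origin at its centre, its y axis along its length. It rolls out by itself when the lid is up
- dowel_3: dark wooden dowel, 18 mm in diameter, 60 mm long, number 3 from the lid in the chute's row of three; origin at its centre, its y axis along its length. It rolls out by itself when the lid is up
- tape_roll_blue: bystander: roll of blue tape lying flat, 94 mm in diameter, 36 mm high, beside the chute on the side away from the lever; origin under its centre
- sanding_block: bystander: brown sanding block 110 x 60 x 24 mm, beside the tray, on the lever's side; origin under its centre
- caul_3: bystander: light wooden bar (clamping caul) 140 x 30 x 24 mm beside the tray, on the side away from the lever; origin under its centre
Things that resemble listed ones, but are neither listed nor needed, are in the scene too. Leave any pink look-alike of the dowel_2 alone. What is shaped like the dowel_3 but orange is not meant.

How it is judged:
On the way:
1. the lever is held down (above 0.65 rad) with all three dowels rolled out into the tray (value of joint lever above 0.65 rad and x of dowel_1 in the frame of dispenser between -0.135 and -0.025 m and y of dowel_1 in the frame of dispenser between -0.034 and 0.034 m and z of each of dowel_1, dowel_2, dowel_3 in the frame of dispenser below 0.062 m and x of dowel_2 in the frame of dispenser between -0.135 and -0.025 m and y of dowel_2 in the frame of dispenser between -0.034 and 0.034 m and x of dowel_3 in the frame of dispenser between -0.135 and -0.025 m and y of dowel_3 in the frame of dispenser between -0.034 and 0.034 m), for 0.2 s.
At the end, for the whole second after the job is handed in: The lid is shut (lever joint under 0.04 rad) and all three dowels lie still in the tray: centres within its walls and less than 62 mm above the bench (value of joint lever below 0.04 rad and x of dowel_1 in the frame of dispenser between -0.135 and -0.025 m and y of dowel_1 in the frame of dispenser between -0.034 and 0.034 m and z of each of dowel_1, dowel_2, dowel_3 in the frame of dispenser below 0.062 m and x of dowel_2 in the frame of dispenser between -0.135 and -0.025 m and y of dowel_2 in the frame of dispenser between -0.034 and 0.034 m and x of dowel_3 in the frame of dispenser between -0.135 and -0.025 m and y of dowel_3 in the frame of dispenser between -0.034 and 0.034 m and linear speed of each of dowel_1, dowel_2, dowel_3 below 0.03 m/s); the robot touches nothing.
It fails at once if the lid slammed: it was closing faster than 2 rad/s within 0.35 rad of shut (value of joint lever below 0.35 rad and velocity of joint lever below -2 rad/s).
It fails at once if the lid was pushed by hand (contact force between the arm and lid above 1 N).
It fails at once if a dowel was touched by hand or lifted (contact force between the arm and dowel_1 above 0.5 N or contact force between the arm and dowel_2 above 0.5 N or contact force between the arm and dowel_3 above 0.5 N or height (world z) of any of dowel_1, dowel_2, dowel_3 above 0.15 m).
It fails at once if a bystander was moved more than 20 mm (distance of any of tape_roll_blue, sanding_block, caul_3 from where it was at the start of the episode above 0.02 m).
It also fails if it takes over 48 s, if anything falls off the work surface, if the arm or the gripper's body presses on something with over 40 N, if the wrist force passes 120 N, or if a joint passes its speed limit or range.

## Working session

There is one attempt and no reset: what is moved stays moved. The work goes in short steps, Python scripts to look and compute and a tool call to move; the robot and the scene stay as the last step left them, time stands still between calls to the robot, and variables do not carry over. Pictures are saved under pics/ and viewed, at most 10 in all, crops included, and the job is handed in when it is done.

Besides the shell and the picture viewer there is one more tool, called after "Call:" in YAML: its name, and indented under it one key for each argument. move_arm: Moves the arm, as the interface text tells. Its arguments: {"type":"object","properties":{"deltas":{"type":"array"}},"required":["deltas"]}

```bash
mkdir -p pics; cat > h.py <<'E'
import numpy as np, cv2
from workcell import manip
from scipy.spatial.transform import Rotation as R
def grab(n):
    im,d=manip.get_image(n); np.savez(f'{n}.npz',im=im,d=d); return im,d
def Rc(c):
    a=np.array(c['attitude']); return a if a.shape==(3,3) else R.from_quat(a).as_matrix()
def cloud(n,d):
    c=manip.get_calibration(n);K=np.array(c['camera_matrix']);v,u=np.mgrid[:d.shape[0],:d.shape[1]]
    p=np.stack([(u-K[0,2])/K[0,0]*d,-(v-K[1,2])/K[1,1]*d,-d],-1)
    return p@Rc(c).T+np.array(c['eye'])
E
python3 - <<'E'
from h import *
for n in('scene','top'):
    im,d=grab(n); c=manip.get_calibration(n); print(n,c); cv2.imwrite(f'pics/{n}0.png',im[...,::-1])
    P=cloud(n,d); np.save(n+'P.npy',P)
    h=cv2.cvtColor(im,cv2.COLOR_RGB2HSV); m=((h[...,0]<8)|(h[...,0]>172))&(h[...,1]>150)&(h[...,2]>80)
    k,l,s,ce=cv2.connectedComponentsWithStats(m.astype(np.uint8))
    for i in range(1,k):
        if s[i,4]>40: print(s[i],ce[i],np.median(P[(l==i)&(d>0)],0))
s=manip.get_state();print(s)
E
```

```text
scene {'camera_matrix': array([[519.00069665,   0.        , 288.61024363],
       [  0.        , 519.00069665, 216.79691534],
       [  0.        ,   0.        ,   1.        ]]), 'eye': array([0.1701873 , 0.2763933 , 0.79055857]), 'attitude': array([-0.10202236,  0.31870801,  0.89054498, -0.30813354])}
[235 162  28  25 384] [248.52604167 173.64583333] [ 0.58939363 -0.16776734  0.15674459]
top {'camera_matrix': array([[514.01610358,   0.        , 280.51409497],
       [  0.        , 514.01610358, 210.73938965],
       [  0.        ,   0.        ,   1.        ]]), 'eye': array([ 0.41330312, -0.16340434,  1.05489869]), 'attitude': array([ 0.02124663, -0.03157513, -0.70330659,  0.7098672 ])}
[ 0 20 15  9 83] [ 6.06024096 24.09638554] [0.82664795 0.33644188 0.12004838]
[266 138  22  23 395] [276.17721519 149.03544304] [ 0.59013368 -0.16736924  0.15612328]
{'t': 0.1, 'qpos': array([ 1.07951269e+00,  3.07460856e-01,  1.50751649e+00,  2.36547307e-05,
        1.32843967e+00, -7.35359104e-02]), 'joint_velocities': array([ 0.00010699, -0.00194909, -0.00271641,  0.00046587,  0.00059439,
       -0.0014293 ]), 'joint_torque': array([ 9.16568097e-04, -4.58531463e+01, -2.52607316e+01, -2.73201777e-04,
        5.57033301e-03, -3.95647078e-06]), 'eef_pos': array([0.23302871, 0.52500665, 0.24450445]), 'ee_rot': array([ 2.07361074e-01,  9.78264051e-01, -8.72845970e-04, -2.65222102e-04]), 'wrist_force': array([-0.39717684,  0.46533323, -0.1670085 ]), 'torque': array([ 0.01328749, -0.00029504, -0.05701312]), 'gripper_force': 0.0, 'finger_gap': 0.08515561407156302}
```

View pics/top0.png

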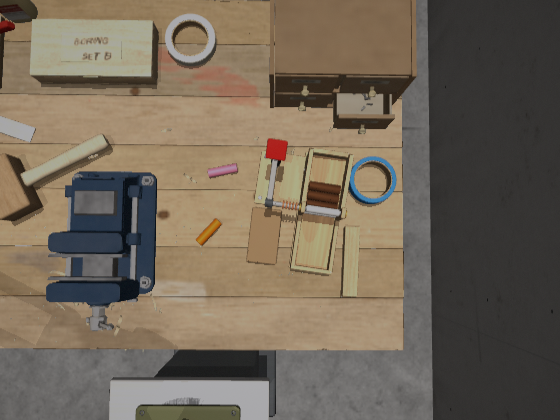

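View pics/scene0.png

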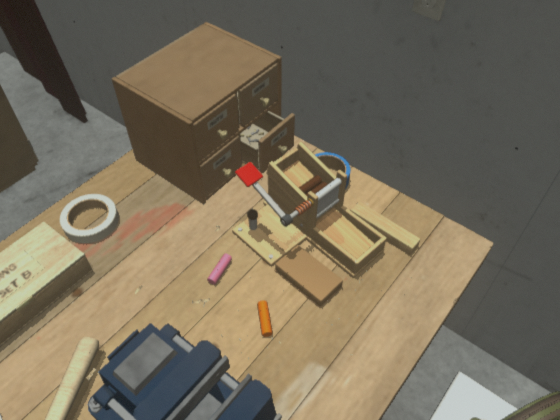

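```bash
python3 - <<'E'
from h import *
im=np.load('top.npz')['im'];P=np.load('topP.npy')
# yaw from red pad rect, and from high plywood points
h=cv2.cvtColor(im,cv2.COLOR_RGB2HSV); m=((h[...,0]<8)|(h[...,0]>172))&(h[...,1]>150)&(h[...,2]>80)
m[:, :200]=0
q=P[m][:,:2].astype(np.float32); print(cv2.minAreaRect(q*1000))
w=(abs(P[...,2]-.128)<.006)&(P[...,0]>.35)&(P[...,0]<.8)&(P[...,1]<.2)&(P[...,1]>-.35)
k,l,s,ce=cv2.connectedComponentsWithStats(w.astype(np.uint8))
for i in range(1,k):
    if s[i,4]>60: print(s[i],P[l==i].mean(0),cv2.minAreaRect((P[l==i][:,:2]*1000).astype(np.float32)))
E
```

```text
((511.2044677734375, -157.60740661621094), (35.840938568115234, 192.84326171875), 82.86005401611328)
[340  86  30   6  65] [ 0.70888322 -0.30943455  0.1275513 ] ((708.5194091796875, -311.0487060546875), (53.6981086730957, 7.933026313781738), 82.2656021118164)
[307 148   7  21  78] [ 0.58260822 -0.22959302  0.12588048] ((579.9631958007812, -229.41258239746094), (8.081585884094238, 37.2310791015625), 81.12623596191406)
[347 154   7  19  72] [ 0.57390836 -0.3030086   0.12610681] ((571.9153442382812, -303.1428527832031), (7.803207874298096, 33.736236572265625), 82.5645980834961)
[268 173   8  23 102] [ 0.53113177 -0.15909702  0.12806756] ((531.0968017578125, -159.1819610595703), (9.744599342346191, 38.592811584472656), 82.24468994140625)
[ 74 190  41  24 686] [0.49565307 0.16091016 0.12390817] ((495.9395446777344, 160.8974609375), (73.0290298461914, 41.9683837890625), 89.1623764038086)
```

The top view shows the red pad at (276,149), the axle end at (270,203), dark dowels at about (323,195), and cabinet with open drawer behind, around (360,105). The scene view shows the lid hanging shut with the pad at (248,174), and nothing above the pad.

```bash
cat >> h.py <<'E'
yaw=np.deg2rad(-7.5); ux=np.array([np.cos(yaw),np.sin(yaw)]); ax=np.array([.590,-.1675])-.0905*ux
def todelta(target,s):
    return R.from_quat(s['ee_rot']).as_matrix().T@(np.array(target)-s['eef_pos'])
E
python3 - <<'E'
from h import *
s=manip.get_state(); M=R.from_quat(s['ee_rot']).as_matrix(); print(M.round(3))
ty=np.rad2deg(np.arctan2(M[1,1],M[0,1])); print('tool y yaw',ty,'want',90-7.5,'mod180')
print('delta',todelta([.590,-.1675,.245],s),'axle',ax)
P=np.concatenate([np.load(n+'P.npy').reshape(-1,3) for n in('topP','sceneP') for n in[n]])
P=P[np.isfinite(P).all(1)]
a=np.array([.233,.525]);b=np.array([.59,-.1675]);u=(b-a)/np.linalg.norm(b-a)
for t0 in np.arange(0,.8,.1):
    r=P[:,:2]-a; t=r@u; c=abs(r@np.array([-u[1],u[0]])); q=P[(t>t0)&(t<t0+.1)&(c<.08)&(P[:,2]<.5)]
    print(t0.round(1),len(q),np.percentile(q[:,2],99.5).round(3) if len(q) else '')
q=P[(abs(P[:,1]+.17)<.1)&(P[:,2]>.16)&(P[:,2]<.5)&(P[:,0]<1)]; print('tall near pad min x',np.percentile(q[:,0],[1,20]))
E
```

```text
[[-0.914  0.406 -0.001]
 [ 0.406  0.914 -0.002]
 [ 0.    -0.002 -1.   ]]
tool y yaw 66.06449991068733 want 82.5 mod180
delta [-6.07228274e-01 -4.88126985e-01  2.96447947e-04] axle [ 0.50027424 -0.15568738]Traceback (most recent call last):
  File "<stdin>", line 5, in <module>
    fid = stack.enter_context(open(os.fspath(file), "rb"))
                              ~~~~^^^^^^^^^^^^^^^^^^^^^^^
FileNotFoundError: [Errno 2] No such file or directory: 'topPP.npy'
```

```bash
python3 - <<'E'
from h import *
P=np.concatenate([np.load(n+'P.npy').reshape(-1,3) for n in('top','scene')])
a=np.array([.233,.525]);b=np.array([.59,-.1675]);u=(b-a)/np.linalg.norm(b-a)
for t0 in np.arange(0,.8,.1):
    r=P[:,:2]-a; t=r@u; c=abs(r@np.array([-u[1],u[0]])); q=P[(t>t0)&(t<t0+.1)&(c<.08)&(P[:,2]<.5)]
    print(t0.round(1),len(q),np.percentile(q[:,2],99.5).round(3) if len(q) else '')
q=P[(abs(P[:,1]+.17)<.1)&(P[:,2]>.16)&(P[:,2]<.5)&(P[:,0]<1)]; print('tall near pad min x',np.percentile(q[:,0],[1,20]))
E
```

```text
0.0 0 
0.1 1731 0.006
0.2 3126 0.014
0.3 5284 0.165
0.4 12086 0.164
0.5 8471 0.085
0.6 8252 0.025
0.7 8300 0.162
tall near pad min x [0.60338334 0.7168976 ]
```

Call:
move_arm:
  deltas:
    - {"hand": 0,"delta_pos": [-0.02,-0.016,0],"spin": -2}
    - {"hand": 0,"delta_pos": [-0.05,-0.04,0],"spin": -4}
    - {"hand": 0,"delta_pos": [-0.085,-0.068,0],"spin": -6}
    - {"hand": 0,"delta_pos": [-0.12,-0.096,0],"spin": -8}
    - {"hand": 0,"delta_pos": [-0.155,-0.124,0],"spin": -10}
    - {"hand": 0,"delta_pos": [-0.19,-0.152,0],"spin": -12}
    - {"hand": 0,"delta_pos": [-0.225,-0.18,0],"spin": -14}
    - {"hand": 0,"delta_pos": [-0.26,-0.209,0],"spin": -16.4}
    - {"hand": 0,"delta_pos": [-0.29,-0.233,0],"spin": -16.4}
    - {"hand": 0,"delta_pos": [-0.3,-0.241,0],"spin": -16.4}

```text
t: 1.35
eef_pos: [0.4102, 0.1819, 0.245]
ee_rot: [0.067, 0.998, -0.0, -0.0]
wrist_force: [0.2, 0.9, 0.2]
finger_gap: -0.0
gripper_force: 0.0
```

```bash
python3 - <<'E'
from h import *
s=manip.get_state(); M=R.from_quat(s['ee_rot']).as_matrix()
print(s['t'],s['eef_pos'],np.rad2deg(np.arctan2(M[1,1],M[0,1])),s['finger_gap'],'delta',todelta([.592,-.1675,.210],s))
E
```

```text
1.35 [0.4101799  0.18189402 0.24503207] 82.304590287344 -7.305859444308117e-06 delta [-0.22698636 -0.32188377  0.03507155]
```

Call:
move_arm:
  deltas:
    - {"hand": 0,"delta_pos": [-0.015,-0.02,0],"spin": 0}
    - {"hand": 0,"delta_pos": [-0.04,-0.057,0],"spin": 0}
    - {"hand": 0,"delta_pos": [-0.07,-0.1,0],"spin": 0}
    - {"hand": 0,"delta_pos": [-0.102,-0.145,0],"spin": 0}
    - {"hand": 0,"delta_pos": [-0.134,-0.19,0],"spin": 0}
    - {"hand": 0,"delta_pos": [-0.166,-0.235,0],"spin": 0}
    - {"hand": 0,"delta_pos": [-0.195,-0.277,0.005],"spin": 0}
    - {"hand": 0,"delta_pos": [-0.217,-0.308,0.015],"spin": 0}
    - {"hand": 0,"delta_pos": [-0.226,-0.321,0.027],"spin": 0}
    - {"hand": 0,"delta_pos": [-0.227,-0.322,0.035],"spin": 0}

```text
t: 2.6
eef_pos: [0.5922, -0.1649, 0.2088]
ee_rot: [0.066, 0.998, 0.001, -0.001]
wrist_force: [0.1, -0.4, 0.5]
finger_gap: 0.0
gripper_force: 0.0
```

```bash
python3 - <<'E'
from h import *
s=manip.get_state(); print(s['eef_pos'],s['wrist_force'],'delta',todelta([.592,-.1675,.180],s))
im,d=grab('scene'); cv2.imwrite('pics/s1.png',cv2.resize(im[90:300,150:430,::-1],None,fx=2.5,fy=2.5))
E
```

```text
[ 0.59215636 -0.16494848  0.20878176] [ 0.10108116 -0.39962904  0.52687519] delta [-0.00024574 -0.00258287  0.02877834]
```

View pics/s1.png

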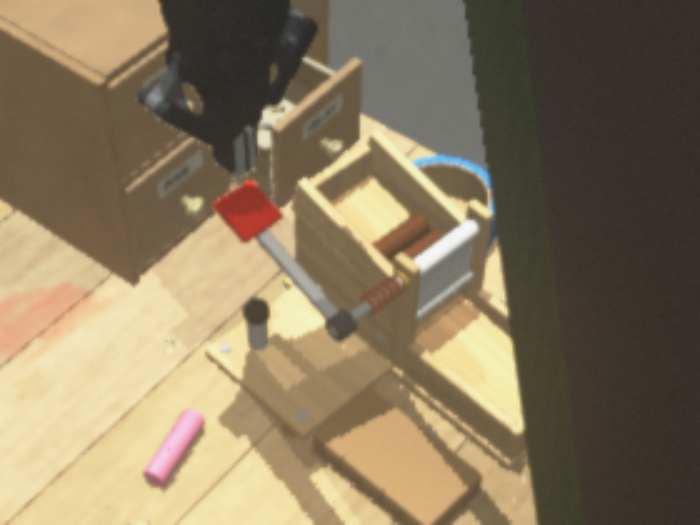

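Call:
move_arm:
  deltas:
    - {"hand": 0,"delta_pos": [0,-0.002,0.015],"spin": 0}
    - {"hand": 0,"delta_pos": [0,-0.002,0.03],"spin": 0}
    - {"hand": 0,"delta_pos": [-0.003,-0.002,0.042],"spin": 0}
    - {"hand": 0,"delta_pos": [-0.006,-0.002,0.054],"spin": 0}
    - {"hand": 0,"delta_pos": [-0.008,-0.002,0.066],"spin": 0}
    - {"hand": 0,"delta_pos": [-0.009,-0.002,0.078],"spin": 0}
    - {"hand": 0,"delta_pos": [-0.008,-0.002,0.09],"spin": 0}
    - {"hand": 0,"delta_pos": [-0.006,-0.002,0.1],"spin": 0}
    - {"hand": 0,"delta_pos": [-0.005,-0.002,0.104],"spin": 0}
    - {"hand": 0,"delta_pos": [-0.004,-0.002,0.106],"spin": 0}

```text
t: 3.9
eef_pos: [0.5973, -0.1687, 0.1045]
ee_rot: [0.066, 0.998, -0.001, 0.001]
wrist_force: [5.3, -0.4, 4.5]
finger_gap: -0.0003
gripper_force: 2.6
```

```bash
python3 - <<'E'
from h import *
s=manip.get_state(); print(s['eef_pos'],s['wrist_force'])
for n in('scene','top'):
    im,d=grab(n)
    cv2.imwrite(f'pics/{n}2.png',cv2.resize(im[90:300,150:430,::-1],None,fx=2.5,fy=2.5))
E
```

```text
[ 0.59728718 -0.16867566  0.1045324 ] [ 5.28724985 -0.44546077  4.53966678]
```

View pics/scene2.png

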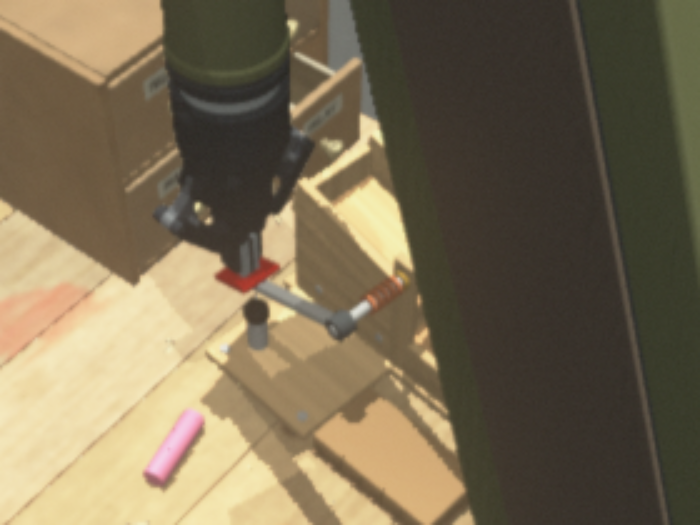

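Call:
move_arm:
  deltas:
    - {"hand": 0,"delta_pos": [0.001,0,0.002],"spin": 0}
    - {"hand": 0,"delta_pos": [0.002,0,0.004],"spin": 0}
    - {"hand": 0,"delta_pos": [0.003,0,0.006],"spin": 0}
    - {"hand": 0,"delta_pos": [0.003,0,0.007],"spin": 0}
    - {"hand": 0,"delta_pos": [0.003,0,0.008],"spin": 0}
    - {"hand": 0,"delta_pos": [0.003,0,0.008],"spin": 0}
    - {"hand": 0,"delta_pos": [0.003,0,0.008],"spin": 0}
    - {"hand": 0,"delta_pos": [0.003,0,0.008],"spin": 0}
    - {"hand": 0,"delta_pos": [0.003,0,0.008],"spin": 0}
    - {"hand": 0,"delta_pos": [0.003,0,0.008],"spin": 0}

```text
t: 5.25
eef_pos: [0.5938, -0.1681, 0.0966]
ee_rot: [0.066, 0.998, -0.0, 0.001]
wrist_force: [5.6, -1.5, 4.2]
finger_gap: 0.0004
gripper_force: 2.7
```

```bash
python3 - <<'E'
from h import *
s=manip.get_state(); print(s['eef_pos'],s['wrist_force'])
a,_=grab('scene');b,_=grab('top')
cv2.imwrite('pics/c3.png',np.hstack([cv2.resize(i[90:300,r:r+200,::-1],None,fx=2,fy=2) for i,r in((a,200),(b,220))]))
E
```

```text
[ 0.59378003 -0.16814504  0.0966002 ] [ 5.55040012 -1.46852116  4.18883034]
```

View pics/c3.png

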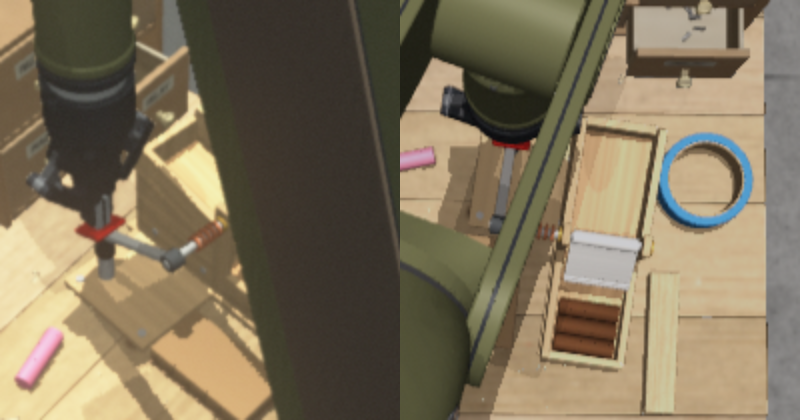

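All three dowels lie in the tray (right half, around (587,327)), and the lid is raised. I'll press the last few millimetres to the stop.

Call:
move_arm:
  deltas:
    - {"hand": 0,"delta_pos": [0,0,0.001],"spin": 0}
    - {"hand": 0,"delta_pos": [0,0,0.002],"spin": 0}
    - {"hand": 0,"delta_pos": [0.001,0,0.003],"spin": 0}
    - {"hand": 0,"delta_pos": [0.001,0,0.004],"spin": 0}
    - {"hand": 0,"delta_pos": [0.001,0,0.004],"spin": 0}
    - {"hand": 0,"delta_pos": [0.001,0,0.004],"spin": 0}
    - {"hand": 0,"delta_pos": [0.001,0,0.004],"spin": 0}
    - {"hand": 0,"delta_pos": [0.001,0,0.004],"spin": 0}
    - {"hand": 0,"delta_pos": [0.001,0,0.004],"spin": 0}
    - {"hand": 0,"delta_pos": [0.001,0,0.004],"spin": 0}

```text
t: 6.6
eef_pos: [0.5932, -0.1681, 0.0942]
ee_rot: [0.066, 0.998, -0.001, 0.001]
wrist_force: [2.1, -2.8, 12.6]
finger_gap: -0.0001
gripper_force: 6.6
```

```bash
python3 - <<'E'
from h import *
s=manip.get_state(); print(s['eef_pos'],s['wrist_force'])
im,d=grab('scene');P=cloud('scene',d)
h=cv2.cvtColor(im,cv2.COLOR_RGB2HSV); m=((h[...,0]<8)|(h[...,0]>172))&(h[...,1]>150)&(h[...,2]>60);m[:, :200]=0;m[:,300:]=0
q=P[m]; q=q[(abs(q[:,0]-.59)<.04)&(abs(q[:,1]+.168)<.04)]; 
c=q.mean(0); A=np.c_[(q[:,:2]-c[:2])@ux,(q[:,:2]-c[:2])@[-ux[1],ux[0]],np.ones(len(q))]
print(len(q),c,'slope along x',np.arctan(np.linalg.lstsq(A,q[:,2],rcond=None)[0]), np.ptp(A,axis=0))
E
```

```text
[ 0.59318443 -0.16806354  0.09417041] [ 2.07675402 -2.7803387  12.60784245]
103 [ 0.58496762 -0.16283727  0.08237837] slope along x [-0.38879727 -0.01402272  0.08219278] [0.03017088 0.03424294 0.        ]
```

At the stop (12.6 N, pad leaning the other way). Now I'll let it up slowly.

Call:
move_arm:
  deltas:
    - {"hand": 0,"delta_pos": [0,0,-0.003],"spin": 0}
    - {"hand": 0,"delta_pos": [-0.001,0,-0.006],"spin": 0}
    - {"hand": 0,"delta_pos": [-0.001,0,-0.009],"spin": 0}
    - {"hand": 0,"delta_pos": [-0.002,0,-0.012],"spin": 0}
    - {"hand": 0,"delta_pos": [-0.002,0,-0.015],"spin": 0}
    - {"hand": 0,"delta_pos": [-0.003,0,-0.018],"spin": 0}
    - {"hand": 0,"delta_pos": [-0.003,0,-0.02],"spin": 0}
    - {"hand": 0,"delta_pos": [-0.004,0,-0.022],"spin": 0}
    - {"hand": 0,"delta_pos": [-0.004,0,-0.024],"spin": 0}
    - {"hand": 0,"delta_pos": [-0.004,0,-0.026],"spin": 0}

```text
t: 7.9
eef_pos: [0.596, -0.168, 0.1183]
ee_rot: [0.066, 0.998, -0.0, -0.0]
wrist_force: [2.5, -0.9, 5.0]
finger_gap: -0.0005
gripper_force: 2.4
```

Call:
move_arm:
  deltas:
    - {"hand": 0,"delta_pos": [0,0,-0.002],"spin": 0}
    - {"hand": 0,"delta_pos": [0,0,-0.004],"spin": 0}
    - {"hand": 0,"delta_pos": [0,0,-0.006],"spin": 0}
    - {"hand": 0,"delta_pos": [0,0,-0.008],"spin": 0}
    - {"hand": 0,"delta_pos": [0,0,-0.01],"spin": 0}
    - {"hand": 0,"delta_pos": [0,0,-0.012],"spin": 0}
    - {"hand": 0,"delta_pos": [0,0,-0.014],"spin": 0}
    - {"hand": 0,"delta_pos": [0,0,-0.016],"spin": 0}
    - {"hand": 0,"delta_pos": [0,0,-0.018],"spin": 0}
    - {"hand": 0,"delta_pos": [0.001,0,-0.02],"spin": 0}

```text
t: 9.15
eef_pos: [0.595, -0.1676, 0.1382]
ee_rot: [0.066, 0.998, 0.0, -0.0]
wrist_force: [2.1, -1.4, 3.8]
finger_gap: -0.0001
gripper_force: 1.8
```

Call:
move_arm:
  deltas:
    - {"hand": 0,"delta_pos": [0,0,-0.002],"spin": 0}
    - {"hand": 0,"delta_pos": [0.001,0,-0.004],"spin": 0}
    - {"hand": 0,"delta_pos": [0.001,0,-0.006],"spin": 0}
    - {"hand": 0,"delta_pos": [0.001,0,-0.008],"spin": 0}
    - {"hand": 0,"delta_pos": [0.002,0,-0.01],"spin": 0}
    - {"hand": 0,"delta_pos": [0.002,0,-0.012],"spin": 0}
    - {"hand": 0,"delta_pos": [0.002,0,-0.014],"spin": 0}
    - {"hand": 0,"delta_pos": [0.003,0,-0.016],"spin": 0}
    - {"hand": 0,"delta_pos": [0.003,0,-0.018],"spin": 0}
    - {"hand": 0,"delta_pos": [0.003,0,-0.02],"spin": 0}

```text
t: 10.4
eef_pos: [0.5912, -0.1672, 0.158]
ee_rot: [0.066, 0.998, 0.0, -0.001]
wrist_force: [-2.6, 0.9, 2.6]
finger_gap: 0.0002
gripper_force: 1.3
```

Call:
move_arm:
  deltas:
    - {"hand": 0,"delta_pos": [0,0,-0.002],"spin": 0}
    - {"hand": 0,"delta_pos": [0.001,0,-0.004],"spin": 0}
    - {"hand": 0,"delta_pos": [0.001,0,-0.006],"spin": 0}
    - {"hand": 0,"delta_pos": [0.001,0,-0.008],"spin": 0}
    - {"hand": 0,"delta_pos": [0.002,0,-0.01],"spin": 0}
    - {"hand": 0,"delta_pos": [0.002,0,-0.012],"spin": 0}
    - {"hand": 0,"delta_pos": [0.002,0,-0.014],"spin": 0}
    - {"hand": 0,"delta_pos": [0.002,0,-0.016],"spin": 0}
    - {"hand": 0,"delta_pos": [0.002,0,-0.018],"spin": 0}
    - {"hand": 0,"delta_pos": [0.002,0,-0.02],"spin": 0}

```text
t: 11.65
eef_pos: [0.5908, -0.1673, 0.1785]
ee_rot: [0.066, 0.998, -0.0, 0.0]
wrist_force: [0.3, 1.0, -0.7]
finger_gap: -0.0002
gripper_force: 0.0
```

Call:
move_arm:
  deltas:
    - {"hand": 0,"delta_pos": [0,0,-0.003],"spin": 0}
    - {"hand": 0,"delta_pos": [0,0,-0.007],"spin": 0}
    - {"hand": 0,"delta_pos": [0,0,-0.013],"spin": 0}
    - {"hand": 0,"delta_pos": [0,0,-0.02],"spin": 0}
    - {"hand": 0,"delta_pos": [0,0,-0.03],"spin": 0}
    - {"hand": 0,"delta_pos": [0,0,-0.042],"spin": 0}
    - {"hand": 0,"delta_pos": [0,0,-0.054],"spin": 0}
    - {"hand": 0,"delta_pos": [0,0,-0.064],"spin": 0}
    - {"hand": 0,"delta_pos": [0,0,-0.07],"spin": 0}
    - {"hand": 0,"delta_pos": [0,0,-0.07],"spin": 0}

```text
t: 12.9
eef_pos: [0.5905, -0.1673, 0.2489]
ee_rot: [0.066, 0.998, -0.0, 0.0]
wrist_force: [-0.3, -0.2, 0.2]
finger_gap: 0.0003
gripper_force: 0.0
```

```bash
python3 - <<'E'
from h import *
s=manip.get_state(); print(s['t'],s['eef_pos'],s['wrist_force'])
a,_=grab('scene');b,_=grab('top')
cv2.imwrite('pics/c4.png',np.hstack([cv2.resize(i[90:300,r:r+200,::-1],None,fx=2,fy=2) for i,r in((a,200),(b,220))]))
E
```

```text
12.9 [ 0.59053833 -0.16728598  0.24889722] [-0.31722154 -0.20571239  0.20244145]
```

View pics/c4.png

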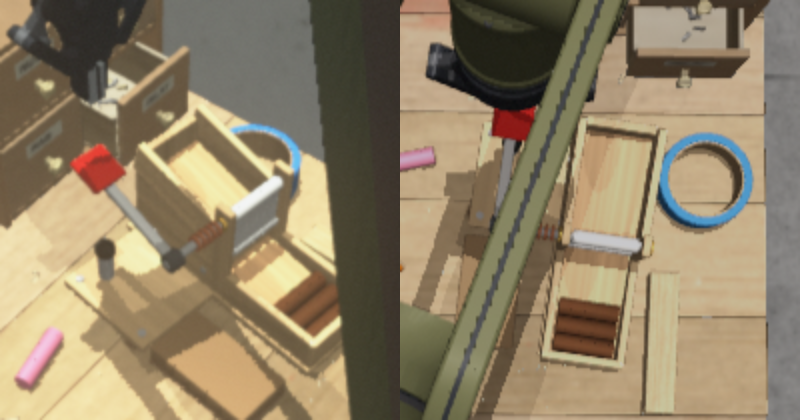

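The lid is shut ((255,215) left, (605,242) right), the three dowels lie in the tray, and the gripper is clear of the pad.

```bash
python3 -c "
from workcell import manip
print(manip.close_job())"
```

```text
the job is handed in; nothing more can be done
None
```

The job is handed in: I pressed the lever to its stop, all three dowels rolled into the tray, and I let the lid close slowly over about 4–5 s; the last picture shows the lid shut and the gripper clear, but the hand-in returned no verdict.

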